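# Lock the access panel of a tabletop potter's wheel

### The job

Close up the potter's wheel: with a fingertip, first push the sliding access panel along its rails away from the robot, fully home against its end stop, without lifting it. Then set the fingertip in the slot of the quarter-turn cam beside it and turn the cam clockwise (seen from above) as far as it goes, so that its tongue locks behind the panel. Leave the pottery and tools around it where they are and finish clear of everything.

Things in the scene. Friction and masses are not known exactly. Their poses are not given: they have to be found in the camera images.
- wheel: Grey potter's wheel fixed to the bench: housing 280 (x) x 520 (y) x 120 mm, origin under its centre, x roughly away from the robot, z up; flat deck 120 mm up. Round wheel head, 220 mm diameter, top 150 mm up, at x 0, y +135 mm. Panel rails run along x about y -100 mm: 10 mm high, outer width 133 mm, lips 3 mm over the panel's edges. Cam axis at x -20, y -205 mm.
- panel: Loose aluminium panel 100 (x) x 110 (y) x 6 mm, 0.2-0.4 kg, flat on the deck between the rails; origin centre of underside, axes as the wheel's. A flange 80 mm wide, 4 mm thick stands up along its edge nearest the robot, top 30 mm above the deck. Starts 28-45 mm short of the stop, slides freely along the wheel's +x, no spring; fully home its origin is at x +42, y -100 mm of the wheel.
- panel_push (a point): Middle of the panel flange's face that looks to the robot (-x), 18 mm above the deck: where a fingertip pushes towards the wheel's +x.
- end_stop (a point): Middle of the face of the steel end stop (12 mm high) at the rails' far end, 6 mm above the deck: the panel's far edge touches it when fully home.
- cam (a joint): Turn angle of the cam, rad: starts 0 to 0.25 (open; at 0 the tongue points along the wheel's -x, towards the robot), grows clockwise seen from above, 1.571 = against its stop (tongue along the wheel's +y, close behind the panel's near edge). Stays where left; 0.12 N m turns it (5 N at cam_slot).
- cam_axis (a point): On the cam's vertical axis at the slot floor, 17 mm above the deck. Steel disc, 88 mm diameter, with two parallel black ribs 20 mm high, 7 mm thick, 72 mm long: between them a slot 38 mm wide, open above and at both ends, through the axis and in line with the tongue. Under the disc a flat steel tongue 20 mm wide, 8 mm thick reaches 95 mm from the axis.
- cam_slot (a point): Point on the slot's floor, midway between the ribs, 26 mm from the axis on the tongue's side: a good place to set a fingertip. It turns with the cam, so the line from cam_axis to it is the direction of the slot and of the tongue.
- bowl: Bystander: terracotta bowl, 120 mm wide and 55 mm high, on the wheel head. Origin under its centre.
- beaker: Bystander: white ceramic beaker, 52 mm wide and 60 mm high, on the wheel's deck beyond the cam. Origin under its centre.
- tile0: Bystander: terracotta test tile 60 x 45 x 14 mm on the bench. Origin under its centre.
- tile1: Bystander: terracotta test tile 60 x 45 x 14 mm on the bench. Origin under its centre.
- tile2: Bystander: terracotta test tile 60 x 45 x 14 mm on the bench. Origin under its centre.
- scraper: Bystander: flat serrated plastic scraper, 75 x 100 x 11 mm, on the bench. Origin under its centre.
- brush: Bystander: brush lying on the bench.
- jar: Bystander: capped white jar, 68 mm wide and 90 mm high, on the bench. Origin under its centre.
There are look-alikes about, which are no part of the job. What is meant by the panel is not orange or yellow, and is the larger of those in its own colour.

How it is judged:
On the way, in this order (a step that is already met when the one before it is completed fails the run):
1. the panel is pushed home while the cam is still open (x of panel in the frame of wheel above 0.038 m and value of joint cam below 0.6 rad), for 0.2 s.
2. the cam is turned to its stop (value of joint cam above 1.4 rad), for 0.2 s.
At the end, for the whole second after the job is handed in: The panel lies flat on the deck within 4 mm of its end stop and at rest, the cam is turned to within 0.17 rad (10 degrees) of its stop, and no bystander is more than 30 mm from where it began (x of panel in the frame of wheel above 0.038 m and z of panel in the frame of wheel below 0.126 m and value of joint cam above 1.4 rad and linear speed of panel below 0.01 m/s and distance of each of bowl, beaker, tile0, tile1, tile2, scraper, brush, jar from where it was at the start of the episode below 0.03 m); the robot touches nothing.
It fails at once if the panel is lifted off the deck (z of panel in the frame of wheel above 0.132 m).
It fails at once if pottery or a tool is moved (distance of any of bowl, beaker, tile0, tile1, tile2, scraper, brush, jar from where it was at the start of the episode above 0.03 m).
It also fails if it takes over 45 s, if anything falls off the work surface, if the arm or the gripper's body presses on something with over 40 N, if the wrist force passes 120 N, or if a joint passes its speed limit or range.

### The arm

A 6-joint arm with a two-finger parallel gripper is mounted at the origin on the work surface. World frame = base frame: x ahead of the robot, y to its left, z up, the work surface at z = 0. Lengths are in m, angles in rad, forces in N, time in s.
With the tool pointing down it reaches from about 0.35 to 0.775 m from the base axis. Payload 7.3 kg.
Tool frame: the origin (TCP) lies at the very end of the fingers, on their centre line; the grasp point (between the pads) lies 19 mm behind it; z points along the fingers, y is the line along which they close (so a half turn about z gives the same grasp; the last joint's range is limited). The gripper opens to 92 mm and grips with 3 to 60 N. Pads are 19 mm wide; open, the fingers measure 130 mm over their backs; the gripper's body (75 mm by 190 mm) begins 47 mm behind the grasp point.
Start: joints at [-1.387, 0.342, 1.524, -0, 1.275, -0.146], TCP at [0.17, -0.497, 0.227] pointing down, gripper open.
Joint ranges: [-2.53, 2.53], [-0.77, 2.02], [0.04, 2.7], [-1, 4.14], [0.28, 2.66], [-3.11, 3.11]. Speed limits (rad/s): [2.57, 2.57, 3.14, 3.14, 3.14, 3.14].

### API

Orientations are given as [roll, pitch, yaw] about the fixed x, y, z axes, in that order (R = Rz(yaw) Ry(pitch) Rx(roll)).
In Python, from cell import observe, read_camera, get_calibration, hand_in, search_frame gives the robot as it stands.
- The arm moves only by the tool step_arm, never from a script. Its argument "commands" is a list of rows, each an object with "translation": the shift along the tool's x, y, z in mm, a list of three; "roll": the turn about the tool's z in rad. In form: [{"translation": [x, y, z], "roll": roll}, ...]. A call has 1 to 20 rows; each row shifts and turns the commanded pose from where the row before left it, along the tool's axes as they then stand; what a row does not reach is not made up. A row lasts 1/12 s, in which the tool goes at most 41.7 mm and 7.16 degrees, less where a joint would pass 70% of its speed; a pose out of reach is approached as far as the arm can. A call is refused whole if a number of a shift passes 41.7 or a number of a turn 0.125, either way. A call with a gripper value outside its range is refused whole. "fingers" is the opening, from 0 (shut) to 1 (fully open), set as the call begins (left out, the last holds). The fingers move at their own pace and stop on an object; "grip_force" is the grip in N (left out, the last holds). Time passes only in rows, so rows that do not move let the fingers close. It gives the time, the measured TCP pose, the force, the opening and the grip force at its end, in the units of the state.
- observe(): the state, without advancing time (a new reading comes with each control period).
- read_camera(name): name is "scene" or "side" or "wrist"; returns the picture (480x640x3 uint8, red, green, blue); there is no depth.
- get_calibration(name): a dict with "camera_matrix" (3x3 intrinsics, pixels), "world_from_camera" (4x4, takes a point from camera to world coordinates). Camera axes: x right, y up, looking along -z (the intrinsics and any distortion apply to the point x, -y, -z); pixel columns grow to the right and rows downward; lengths in m; the calibration is good to about 2 mm. The wrist camera is an equidistant fisheye: a pixel r from the principal point sees the ray r / f radians off the axis. A picture is of the moment at which its call begins: read the wrist's pose just before it. get_calibration takes no time and is no camera call; for the wrist camera it gives the pose at the moment of the call.
- hand_in(): hands the job in; it is judged then, once.
Trained networks look in the newest picture that a camera, given by its name, has taken for a name from the list of things; names that differ only in an ending like _2 or _b are one class to them, and where a whole thing is asked for, a point or a joint stands for the part that bears it (a point fixed in the world has none). Each returns a list of dicts, best first, with "confidence" (0 to 1); they miss things now and then, are a little off and sometimes report something else, mostly with a low value. They report only what shows in the picture. A call takes as long as a camera call. They do not tell look-alikes from the thing itself.
- search_frame(camera, name): "at" ([x, y, z] in m, in world coordinates, good to about 4 mm: the middle of the surface that is visible of it).
The state is a dict: "time": time; "qpos": joint angles; "qvel": joint speeds; "joint_efforts": joint torques, N m; "tool_pos": TCP position; "tool_rot": TCP orientation; "contact_force": force on the tool from outside, world axes, zero at the start; "torque": the same for the moment, N m; "opening": finger opening in m; "grip_force": force on a finger pad.
Only numpy, scipy, OpenCV 4.12 (cv2) and the standard library are available. Lean on these libraries where they do the work, as an engineer would, in place of code of your own. Each camera call takes 0.05 s, during which the arm holds its last target. There are 200 camera calls.

## Working session

There is one attempt and no reset: what is moved stays moved. The work goes in short steps, Python scripts to look and compute and a tool call to move; the robot and the scene stay as the last step left them, time stands still between calls to the robot, and variables do not carry over. Pictures are saved under pics/ and viewed, at most 10 in all, crops included, and the job is handed in when it is done.

Besides the shell and the picture viewer there is one more tool, called after ">>>" as name(argument=value, ...), one argument or row to a line, values as JSON. step_arm: Moves the arm, as the interface text tells. Its arguments: {"type":"object","properties":{"commands":{"type":"array"},"fingers":{"type":"number"},"grip_force":{"type":"number"}},"required":["commands"]}

```bash
mkdir -p pics
python3 - <<'E'
from cell import *
import cv2
for c in ("scene","side"):
    im=read_camera(c); cv2.imwrite(f"pics/{c}0.png",im[:,:,::-1])
    for n in ("wheel","panel","panel_push","end_stop","cam_axis","cam_slot","beaker","bowl","jar"):
        print(c,n,[( [round(v,3) for v in d["at"]],round(d["confidence"],2)) for d in search_frame(c,n)[:4]])
s=observe();print(s["time"],s["tool_pos"],s["tool_rot"],s["opening"])
E
```

```text
scene wheel [([0.649, 0.1, 0.119], 0.94)]
scene panel [([0.458, -0.24, 0.007], 0.89), ([0.584, 0.018, 0.12], 0.8), ([0.838, 0.043, 0.008], 0.75), ([0.336, 0.118, 0.005], 0.61)]
scene panel_push [([0.336, 0.118, 0.006], 0.97), ([0.456, -0.245, 0.009], 0.7), ([0.586, 0.016, 0.126], 0.59), ([0.357, -0.426, 0.009], 0.59)]
scene end_stop [([0.641, 0.1, 0.12], 0.65)]
scene cam_axis [([0.558, -0.084, 0.134], 0.72)]
scene cam_slot [([0.557, -0.079, 0.138], 0.58)]
scene beaker [([0.682, -0.103, 0.16], 0.76)]
scene bowl [([0.577, 0.265, 0.181], 0.9)]
scene jar [([0.409, 0.524, 0.065], 0.86)]
side wheel [([0.554, 0.289, 0.12], 0.72)]
side panel [([0.582, 0.025, 0.125], 0.91), ([0.837, 0.042, 0.001], 0.74), ([0.343, 0.118, 0.007], 0.69), ([0.435, -0.242, 0.002], 0.42)]
side panel_push [([0.338, 0.119, 0.004], 0.92), ([0.586, 0.017, 0.125], 0.76), ([0.834, 0.049, 0.002], 0.63), ([0.602, -0.453, 0.004], 0.38)]
side end_stop [([0.552, 0.297, 0.122], 0.63)]
side cam_axis [([0.551, -0.07, 0.136], 0.84)]
side cam_slot [([0.552, -0.071, 0.139], 0.75)]
side beaker [([0.681, -0.082, 0.16], 0.6)]
side bowl [([0.596, 0.23, 0.186], 0.67), ([0.585, 0.018, 0.123], 0.65)]
side jar [([0.551, 0.29, 0.113], 0.4)]
1.0 [ 0.17006389 -0.49671433  0.22674003] [3.14152323e+00 2.60685344e-05 3.29844423e-01] 0.09185258916912314
```

View pics/scene0.png

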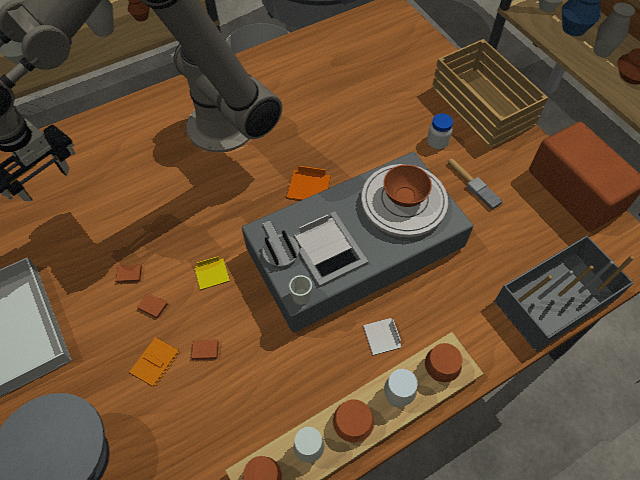

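View pics/side0.png

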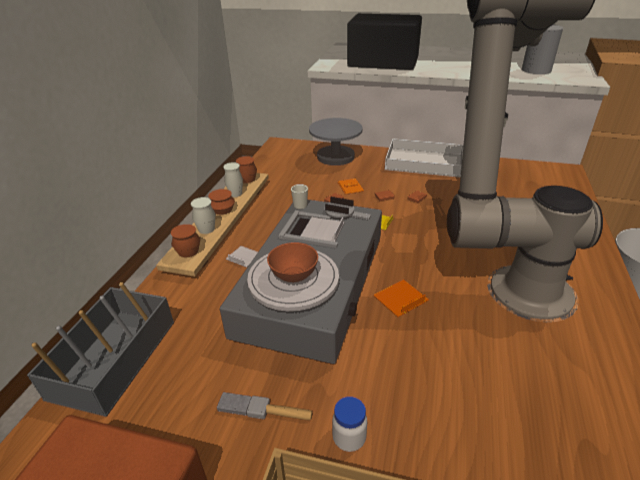

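Run:
```python
import cv2
im=cv2.imread("pics/scene0.png")[150:350,230:480]
cv2.imwrite("pics/c0.png",cv2.resize(im,None,fx=3,fy=3,interpolation=cv2.INTER_CUBIC))
```

```text
(no output)
```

View pics/c0.png

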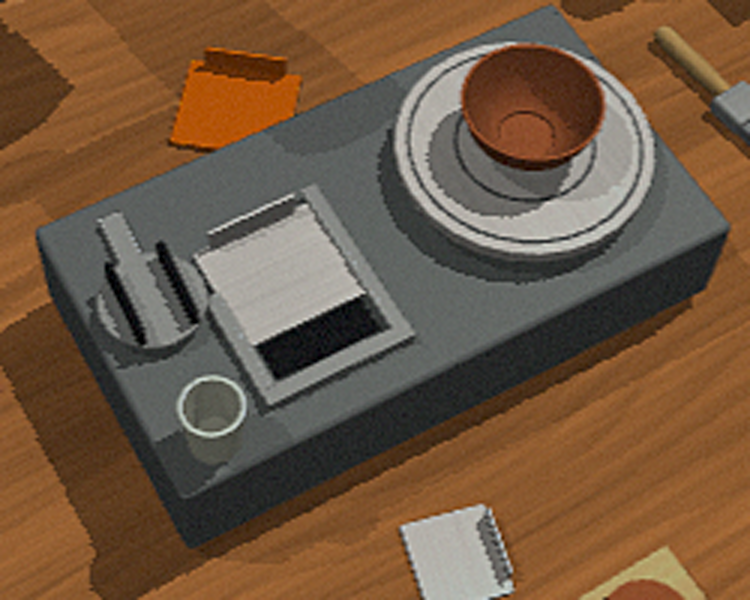

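The crop shows the deck corners at about (38,232), (553,5), (728,228) and (183,497). The panel flange is at (210,238)–(300,203), and the tongue points towards the robot with its tip at (110,217).

```bash
cat > h.py <<'E'
import numpy as np
from cell import *
from scipy.optimize import least_squares
def unproj(cam,uv,z):
    c=get_calibration(cam);K=np.array(c["camera_matrix"]);T=np.array(c["world_from_camera"])
    d=np.linalg.solve(K,np.r_[uv,1.]);d=T[:3,:3]@(d*[1,-1,-1]);o=T[:3,3]
    return o+d*(z-o[2])/d[2]
def fit(L,W):
    def f(p): 
        c,s=np.cos(p[2]),np.sin(p[2]);return ((L@np.array([[c,s],[-s,c]])+p[:2])-W).ravel()
    r=least_squares(f,[.6,.1,.0]);return r.x,f(r.x).reshape(-1,2)
def w2w(p,l):
    c,s=np.cos(p[2]),np.sin(p[2]);return np.array([p[0]+c*l[0]-s*l[1],p[1]+s*l[0]+c*l[1]])
E
python3 - <<'E'
from h import *
P=lambda u,v,z:unproj("scene",[230+u/3,150+v/3],z)[:2]
W=np.array([P(38,232,.12),P(553,5,.12),P(728,228,.12),P(183,497,.12)])
L=np.array([[-.14,-.26],[-.14,.26],[.14,.26],[.14,-.26]])
p,r=fit(L,W);print(p,r.round(4).tolist())
for n,l in dict(cam=(-.02,-.205),home=(.042,-.1),stop=(.092,-.1)).items(): print(n,w2w(p,l))
c,s=np.cos(p[2]),np.sin(p[2])
def loc(q): q=q-p[:2];return np.array([c*q[0]+s*q[1],-s*q[0]+c*q[1]]).round(4)
print("flange top",loc(P(210,238,.148)),loc(P(300,198,.15)))
print("tongue tip",loc(P(98,219,.128)),loc(P(123,211,.128)),"far panel edge",loc(P(250,342,.126)),loc(P(367,290,.126)))
print("ribs",[loc(P(*q,.157)) for q in((110,265),(140,335),(162,243),(193,318))])
print("det",loc(np.array([.584,.018])),loc(np.array([.555,-.077])),loc(np.array([.682,-.1])),loc(np.array([.577,.265])))
E
```

```text
[ 0.59256951  0.11646555 -0.04355435] [[-0.0052, -0.0043], [-0.0029, 0.003], [0.0042, 0.0056], [0.0039, -0.0042]]
cam [ 0.56366265 -0.08746923]
home [0.63017562 0.01473168]
stop [0.6801282  0.01255465]
flange top [-0.0454 -0.1393] [-0.0437 -0.0569]
tongue tip [-0.1179 -0.2076] [-0.1153 -0.186 ] far panel edge [ 0.0444 -0.1503] [ 0.0471 -0.0442]
ribs [array([-0.0554, -0.2232]), array([ 0.0135, -0.2299]), array([-0.0543, -0.1776]), array([ 0.0195, -0.1869])]
det [-0.0043 -0.0987] [-0.0291 -0.1949] [ 0.0988 -0.2124] [-0.022   0.1477]
```

>>> step_arm(
  commands=[
    {"translation": [0,0,0],"roll": -0.12},
    {"translation": [0,0,0],"roll": -0.12},
    {"translation": [0,0,0],"roll": -0.12},
    {"translation": [0,0,0],"roll": -0.12},
    {"translation": [0,0,0],"roll": -0.12},
    {"translation": [0,0,0],"roll": -0.12},
    {"translation": [0,0,0],"roll": -0.12},
    {"translation": [0,0,0],"roll": -0.12},
    {"translation": [0,0,0],"roll": -0.12},
    {"translation": [0,0,0],"roll": -0.12},
  ],
  fingers=0,
)

```text
time: 1.83
tool_pos: [0.1701, -0.4967, 0.2267]
tool_rot: [3.142, 0.0, 1.536]
contact_force: [-0.6, 0.5, -1.4]
opening: 0.0296
grip_force: 0.0
```

>>> step_arm(
  commands=[
    {"translation": [33,19.5,0],"roll": 0},
    {"translation": [33,19.5,0],"roll": 0},
    {"translation": [33,19.5,0],"roll": 0},
    {"translation": [33,19.5,0],"roll": 0},
    {"translation": [33,19.5,0],"roll": 0},
    {"translation": [33,19.5,0],"roll": 0},
    {"translation": [33,19.5,0],"roll": 0},
    {"translation": [33,19.5,0],"roll": 0},
    {"translation": [33,19.5,0],"roll": 0},
    {"translation": [33,19.5,0],"roll": 0},
    {"translation": [33,19.5,0],"roll": 0},
    {"translation": [33,19.5,0],"roll": 0},
    {"translation": [33,19.5,0],"roll": 0},
    {"translation": [33,19.5,0],"roll": 0},
    {"translation": [33,19.5,0],"roll": 0},
    {"translation": [33,19.5,0],"roll": 0},
    {"translation": [0,0,0],"roll": 0},
    {"translation": [0,0,0],"roll": 0},
  ],
)

```text
time: 3.33
tool_pos: [0.5039, 0.0197, 0.2263]
tool_rot: [-3.141, 0.0, 1.534]
contact_force: [0.4, -0.7, -0.2]
opening: 0.0006
grip_force: 0.0
```

Run:
```python
from h import *
import cv2
s=observe();print(s["time"],s["tool_pos"],s["tool_rot"],s["opening"],s["contact_force"])
c=get_calibration("wrist");print(c)
im=read_camera("wrist");cv2.imwrite("pics/w1.png",im[:,:,::-1])
for n in("panel","panel_push","end_stop","cam_axis","cam_slot","wheel"):print(n,[(np.round(d["at"],3).tolist(),round(d["confidence"],2)) for d in search_frame("wrist",n)[:2]])
```

```text
3.3333 [0.50385548 0.01972407 0.22630681] [-3.14109923e+00  1.19638451e-04  1.53353219e+00] 0.0006077834250671597 [ 0.43749384 -0.6954773  -0.22484802]
{'camera_matrix': array([[371.64829954,   0.        , 319.44428041],
       [  0.        , 371.64829954, 235.9952707 ],
       [  0.        ,   0.        ,   1.        ]]), 'world_from_camera': array([[ 9.99334890e-01,  3.48535783e-02,  1.07240887e-02,
         5.06947832e-01],
       [-3.64622917e-02,  9.59305617e-01,  2.80005776e-01,
         9.69962739e-02],
       [-5.28475242e-04, -2.80210566e-01,  9.59938414e-01,
         3.84779029e-01],
       [ 0.00000000e+00,  0.00000000e+00,  0.00000000e+00,
         1.00000000e+00]])}
panel [([0.585, 0.026, 0.132], 0.97), ([0.345, 0.119, 0.004], 0.85)]
panel_push [([0.847, 0.042, 0.007], 0.84), ([0.345, 0.117, 0.004], 0.72)]
end_stop [([0.567, 0.101, 0.12], 0.68)]
cam_axis []
cam_slot []
wheel [([0.568, 0.1, 0.121], 0.57)]
```

View pics/w1.png

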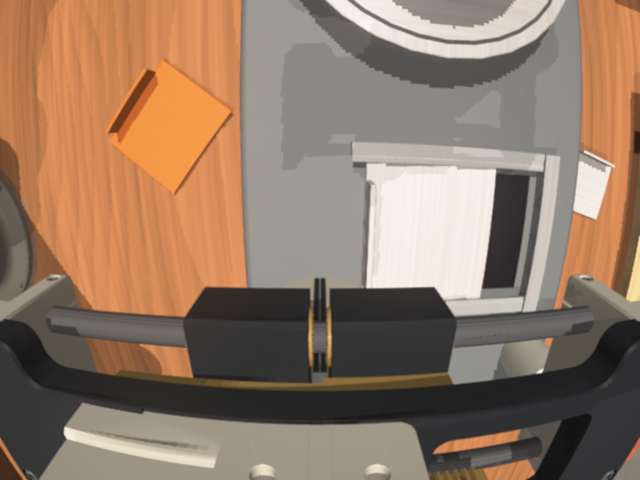

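The wrist view shows the flange at column ≈372 (rows 178–290), the deck's near edge at column ≈243–246, its far edge at ≈580, and the end stop's inner edge at ≈530.

```bash
cat >> h.py <<'E'
def wun(c,uv,z):
    K=np.array(c["camera_matrix"]);T=np.array(c["world_from_camera"])
    d=(np.array(uv)-K[:2,2])/K[0,0];r=np.hypot(*d)
    v=np.r_[d/r*np.sin(r),np.cos(r)]*[1,-1,-1];v=T[:3,:3]@v;o=T[:3,3];return (o+v*(z-o[2])/v[2])[:2]
E
python3 - <<'E'
from h import *
c=get_calibration("wrist")
for n,u,v,z in (("near",242,50,.12),("near",246,270,.12),("far",579,30,.12),("far",577,130,.12),("rail nl outer",352,143,.13),("rail r far",558,155,.13),("flange top",369,182,.15),("flange top",367,285,.15),("panel far",496,170,.126),("panel far",484,297,.126),("stop top",531,177,.132),("stop top",520,290,.132)):print(n,wun(c,(u,v),z).round(4))
E
```

```text
near [0.4541 0.1569]
near [ 0.4452 -0.0082]
far [0.7298 0.1886]
far [0.7227 0.1002]
rail nl outer [0.5284 0.0849]
rail r far [0.6947 0.0785]
flange top [0.537  0.0603]
flange top [ 0.5352 -0.0111]
panel far [0.6386 0.0648]
panel far [ 0.6376 -0.0398]
stop top [0.6674 0.0606]
stop top [ 0.6688 -0.0335]
```

>>> step_arm(
  commands=[
    {"translation": [3,-10,0],"roll": 0},
    {"translation": [0,0,20],"roll": 0},
    {"translation": [0,0,20],"roll": 0},
    {"translation": [0,0,20],"roll": 0},
    {"translation": [0,0,16],"roll": 0},
    {"translation": [0,0,10],"roll": 0},
    {"translation": [0,0,6],"roll": 0},
    {"translation": [0,0,0],"roll": 0},
  ],
)

```text
time: 4.35
tool_pos: [0.4929, 0.021, 0.1338]
tool_rot: [-3.14, -0.0, 1.529]
contact_force: [-0.6, -0.8, -0.4]
opening: 0.0003
grip_force: 0.0
```

>>> step_arm(
  commands=[
    {"translation": [0,5,0],"roll": 0},
    {"translation": [0,5,0],"roll": 0},
    {"translation": [0,5,0],"roll": 0},
    {"translation": [0,5,0],"roll": 0},
    {"translation": [0,4,0],"roll": 0},
    {"translation": [0,4,0],"roll": 0},
    {"translation": [0,4,0],"roll": 0},
  ],
)

```text
time: 4.93
tool_pos: [0.5254, 0.0202, 0.1348]
tool_rot: [-3.14, 0.0, 1.53]
contact_force: [-3.0, 0.4, 2.8]
opening: 0.0005
grip_force: 1.6
```

Contact (about 3 N). Push on in small rows.

>>> step_arm(
  commands=[
    {"translation": [0,3,0],"roll": 0},
    {"translation": [0,3,0],"roll": 0},
    {"translation": [0,3,0],"roll": 0},
    {"translation": [0,3,0],"roll": 0},
    {"translation": [0,3,0],"roll": 0},
    {"translation": [0,0,0],"roll": 0},
  ],
)

```text
time: 5.43
tool_pos: [0.5413, 0.0195, 0.1347]
tool_rot: [3.141, 0.0, 1.53]
contact_force: [0.2, 0.4, 0.1]
opening: 0.0009
grip_force: 0.1
```

>>> step_arm(
  commands=[
    {"translation": [0,2,0],"roll": 0},
    {"translation": [0,2,0],"roll": 0},
    {"translation": [0,2,0],"roll": 0},
    {"translation": [0,0,0],"roll": 0},
  ],
)

```text
time: 5.77
tool_pos: [0.547, 0.0192, 0.1346]
tool_rot: [3.141, 0.0, 1.53]
contact_force: [-0.8, -0.3, 0.2]
opening: 0.0006
grip_force: 0.3
```

>>> step_arm(
  commands=[
    {"translation": [0,1.5,0],"roll": 0},
    {"translation": [0,1.5,0],"roll": 0},
    {"translation": [0,1.5,0],"roll": 0},
    {"translation": [0,0,0],"roll": 0},
  ],
)

```text
time: 6.1
tool_pos: [0.5514, 0.019, 0.1346]
tool_rot: [3.141, 0.0, 1.53]
contact_force: [-1.3, 1.0, -0.2]
opening: 0.0006
grip_force: 0.4
```

>>> step_arm(
  commands=[
    {"translation": [0,1.5,0],"roll": 0},
    {"translation": [0,1.5,0],"roll": 0},
    {"translation": [0,0,0],"roll": 0},
  ],
)

```text
time: 6.35
tool_pos: [0.5544, 0.0189, 0.1347]
tool_rot: [3.141, 0.0, 1.53]
contact_force: [-0.7, 0.0, 0.1]
opening: -0.0
grip_force: 0.3
```

>>> step_arm(
  commands=[
    {"translation": [0,1.5,0],"roll": 0},
    {"translation": [0,1.5,0],"roll": 0},
    {"translation": [0,1.5,0],"roll": 0},
    {"translation": [0,0,0],"roll": 0},
  ],
)

```text
time: 6.68
tool_pos: [0.5589, 0.0187, 0.1347]
tool_rot: [3.141, 0.0, 1.53]
contact_force: [-0.4, -0.0, -0.0]
opening: 0.0007
grip_force: 0.2
```

Run:
```python
from h import *
import cv2
s=observe();print(s["tool_pos"],s["contact_force"])
print(get_calibration("wrist")["world_from_camera"].round(5).tolist())
im=read_camera("wrist");cv2.imwrite("pics/w2.png",im[:,:,::-1])
```

```text
[0.55893276 0.0187476  0.13469497] [-0.37064399 -0.0309433  -0.04155806]
[[0.99919, 0.03878, 0.01082, 0.56215], [-0.04026, 0.95917, 0.27995, 0.09601], [0.00048, -0.28016, 0.95995, 0.29315], [0.0, 0.0, 0.0, 1.0]]
```

View pics/w2.png

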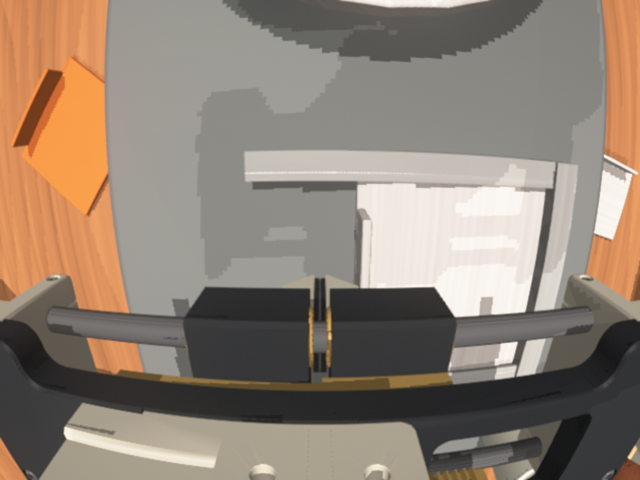

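The panel is nearly home, with a narrow gap still showing at columns 545–553. I'll keep pushing.

>>> step_arm(
  commands=[
    {"translation": [0,1.5,0],"roll": 0},
    {"translation": [0,1.5,0],"roll": 0},
    {"translation": [0,1,0],"roll": 0},
    {"translation": [0,0,0],"roll": 0},
  ],
)

```text
time: 7.07
tool_pos: [0.5607, 0.0188, 0.1347]
tool_rot: [-3.137, -0.0, 1.53]
contact_force: [-8.6, 0.7, 5.3]
opening: 0.0004
grip_force: 4.6
```

>>> step_arm(
  commands=[
    {"translation": [0,1,0],"roll": 0},
    {"translation": [0,1,0],"roll": 0},
    {"translation": [0,0,0],"roll": 0},
  ],
)

```text
time: 7.32
tool_pos: [0.5607, 0.0189, 0.1347]
tool_rot: [-3.133, 0.0, 1.53]
contact_force: [-16.9, 0.1, 9.8]
opening: 0.0007
grip_force: 8.3
```

>>> step_arm(
  commands=[
    {"translation": [0,-10,0],"roll": 0},
    {"translation": [0,-12,0],"roll": 0},
    {"translation": [0,0,-30],"roll": 0},
    {"translation": [0,0,-40],"roll": 0},
    {"translation": [-30,0,0],"roll": 0},
    {"translation": [-35,0,0],"roll": 0},
    {"translation": [-38,0,0],"roll": 0},
    {"translation": [0,0,0],"roll": 0.1},
    {"translation": [0,0,0],"roll": 0},
    {"translation": [0,0,0],"roll": 0},
  ],
)

```text
time: 8.15
tool_pos: [0.5386, -0.0836, 0.2048]
tool_rot: [3.141, -0.0, 1.431]
contact_force: [-0.5, 0.4, 0.2]
opening: 0.0002
grip_force: 0.0
```

Run:
```python
from h import *
import cv2
s=observe();print(s["time"],s["tool_pos"],s["tool_rot"],s["contact_force"])
im=read_camera("scene");search=search_frame("scene","cam_axis")+search_frame("scene","cam_slot");print([(d["at"],d["confidence"]) for d in search])
cv2.imwrite("pics/c2.png",cv2.resize(im[150:350,230:480,::-1],None,fx=3,fy=3,interpolation=cv2.INTER_CUBIC))
```

```text
8.15 [ 0.53855433 -0.08359058  0.20482706] [ 3.14088296e+00 -2.10857698e-04  1.43107770e+00] [-0.52057015  0.36302458  0.18602733]
[([0.572, -0.0937, 0.1346], 0.62), ([0.5734, -0.0849, 0.139], 0.64)]
```

View pics/c2.png

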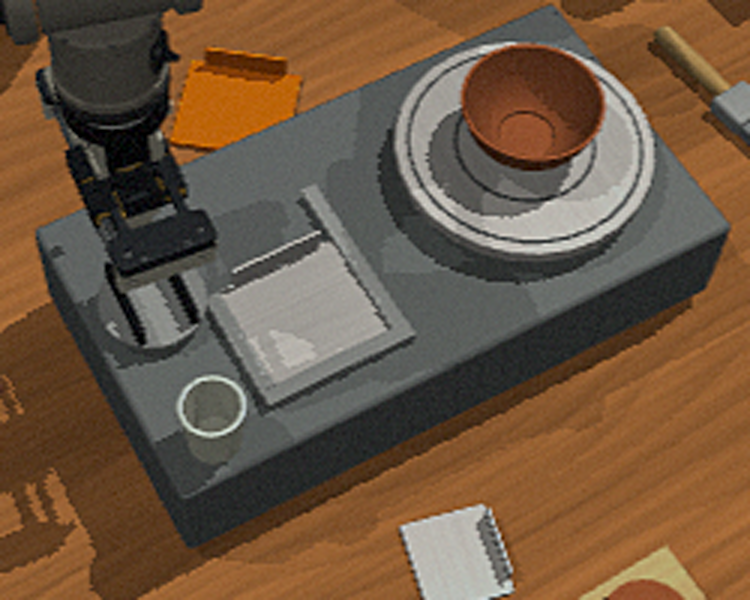

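The panel is home and the cam is still open, with its ribs at crop (125,300) and (180,285). I'll lower the fingertip into the slot.

>>> step_arm(
  commands=[
    {"translation": [0,0,20],"roll": 0},
    {"translation": [0,0,15],"roll": 0},
    {"translation": [0,0,8],"roll": 0},
    {"translation": [0,0,6],"roll": 0},
    {"translation": [0,0,6],"roll": 0},
    {"translation": [0,0,6],"roll": 0},
    {"translation": [0,0,0],"roll": 0},
  ],
)

```text
time: 8.88
tool_pos: [0.538, -0.0832, 0.1429]
tool_rot: [-3.14, -0.0, 1.43]
contact_force: [-0.2, 0.4, 0.4]
opening: 0.0004
grip_force: 0.0
```

>>> step_arm(
  commands=[
    {"translation": [3,0,0],"roll": 0},
    {"translation": [3,0,0],"roll": 0},
    {"translation": [3,0,0],"roll": 0},
    {"translation": [2.55,1.08,0],"roll": 0.1},
    {"translation": [2.55,1.08,0],"roll": 0.1},
    {"translation": [2.55,1.08,0],"roll": 0.1},
    {"translation": [2.55,1.08,0],"roll": 0.1},
    {"translation": [0,0,0],"roll": 0},
  ],
)

```text
time: 9.55
tool_pos: [0.5469, -0.0674, 0.1443]
tool_rot: [3.139, 0.002, 1.025]
contact_force: [-0.4, -7.0, -0.1]
opening: 0.0004
grip_force: 3.2
```

>>> step_arm(
  commands=[
    {"translation": [2.55,1.08,0],"roll": 0.1},
    {"translation": [2.55,1.08,0],"roll": 0.1},
    {"translation": [2.55,1.08,0],"roll": 0.1},
    {"translation": [2.55,1.08,0],"roll": 0.1},
    {"translation": [0,0,0],"roll": 0},
  ],
)

```text
time: 9.97
tool_pos: [0.5554, -0.0632, 0.1443]
tool_rot: [3.139, 0.004, 0.624]
contact_force: [-6.4, -10.8, 2.0]
opening: 0.0002
grip_force: 5.6
```

>>> step_arm(
  commands=[
    {"translation": [2.55,1.08,0],"roll": 0.1},
    {"translation": [2.55,1.08,0],"roll": 0.1},
    {"translation": [2.55,1.08,0],"roll": 0.1},
    {"translation": [2.55,1.08,0],"roll": 0.1},
    {"translation": [0,0,0],"roll": 0},
  ],
)

```text
time: 10.38
tool_pos: [0.5647, -0.0626, 0.1442]
tool_rot: [3.139, 0.007, 0.224]
contact_force: [-12.2, -10.8, 6.2]
opening: 0.0005
grip_force: 7.1
```

>>> step_arm(
  commands=[
    {"translation": [2.55,1.08,0],"roll": 0.1},
    {"translation": [2.55,1.08,0],"roll": 0.1},
    {"translation": [0,0,0],"roll": 0},
  ],
)

```text
time: 10.63
tool_pos: [0.5692, -0.0633, 0.144]
tool_rot: [3.139, 0.008, 0.024]
contact_force: [-14.6, -7.4, 6.3]
opening: 0.0004
grip_force: 7.2
```

>>> step_arm(
  commands=[
    {"translation": [2,0.5,0],"roll": 0.06},
    {"translation": [1.5,0,0],"roll": 0},
    {"translation": [1.5,0,0],"roll": 0},
    {"translation": [0,0,0],"roll": 0},
  ],
)

```text
time: 10.97
tool_pos: [0.5704, -0.0635, 0.1438]
tool_rot: [3.139, 0.017, -0.03]
contact_force: [-28.5, -8.3, 16.4]
opening: 0.0005
grip_force: 14.2
```

>>> step_arm(
  commands=[
    {"translation": [1.5,0,0],"roll": 0},
    {"translation": [1,0,0],"roll": 0},
    {"translation": [0,0,0],"roll": 0},
  ],
)

```text
time: 11.22
tool_pos: [0.5705, -0.0634, 0.1438]
tool_rot: [3.139, 0.022, -0.03]
contact_force: [-37.0, -8.7, 21.6]
opening: 0.0004
grip_force: 18.7
```

Stalled against the stop. Ease off, lift out and check.

>>> step_arm(
  commands=[
    {"translation": [-4,0,0],"roll": 0},
    {"translation": [-7,0,0],"roll": 0},
    {"translation": [0,0,0],"roll": 0},
  ],
)

```text
time: 11.47
tool_pos: [0.5685, -0.0614, 0.1442]
tool_rot: [-3.141, -0.0, -0.031]
contact_force: [0.9, 0.4, 0.2]
opening: 0.0008
grip_force: 0.0
```

>>> step_arm(
  commands=[
    {"translation": [0,0,-20],"roll": 0},
    {"translation": [0,0,-40],"roll": 0},
    {"translation": [0,0,-40],"roll": 0},
    {"translation": [-40,0,0],"roll": 0},
    {"translation": [-40,0,0],"roll": 0},
    {"translation": [-40,0,0],"roll": 0},
    {"translation": [0,0,0],"roll": 0},
    {"translation": [0,0,0],"roll": 0},
  ],
)

```text
time: 12.13
tool_pos: [0.4485, -0.0575, 0.2445]
tool_rot: [3.141, -0.002, -0.03]
contact_force: [0.8, -0.2, 0.3]
opening: 0.0002
grip_force: 0.0
```

Run:
```python
from h import *
import cv2
s=observe();print(s["time"],s["tool_pos"],s["contact_force"])
im=read_camera("scene")
cv2.imwrite("pics/c3.png",cv2.resize(im[150:350,230:480,::-1],None,fx=3,fy=3,interpolation=cv2.INTER_CUBIC))
```

```text
12.1333 [ 0.4485     -0.05748291  0.24450947] [ 0.76116861 -0.21540426  0.260173  ]
```

View pics/c3.png

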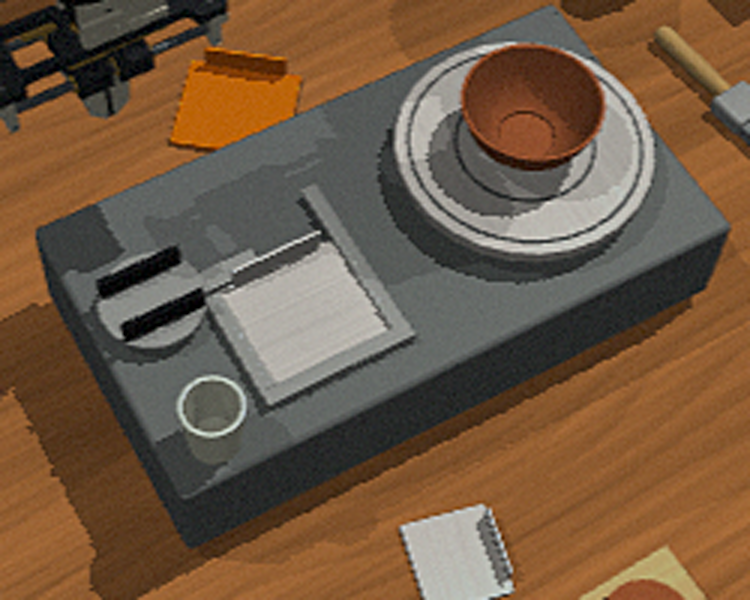

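The ribs, (122,332)–(205,297), now run parallel to the panel flange and the tongue sits behind the panel. The panel is home, the beaker and bowl haven't moved, and the arm is clear.

```bash
python3 -c "from cell import *;print(hand_in())"
```

```text
the job is handed in; nothing more can be done
None
```

I pushed the panel home against its end stop, turned the cam clockwise to its stop, left the arm clear and handed the job in at about 12 s; the hand-in reported no score.

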